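Fish the soaking slat out of the wash trough and let it drip

ROBOT

A 6-joint arm with a two-finger parallel gripper is mounted at the origin on the work surface. World frame = base frame: x ahead of the robot, y to its left, z up, the work surface at z = 0. Lengths are in m, angles in degrees, forces in N, time in s.
With the tool pointing down it reaches from about 0.4 to 0.925 m from the base axis. Payload 3.4 kg.
Tool frame: the origin (TCP) lies at the very end of the fingers, on their centre line; the grasp point (between the pads) lies 19 mm behind it; z points along the fingers, y is the direction in which the jaws open and shut (so a half turn about z gives the same grasp; the last joint's range is limited). The gripper opens to 85 mm and grips with 20 to 120 N. Pads are 22 mm wide; open, the fingers measure 114 mm over their backs; the gripper's body (76 mm by 85 mm) begins 54 mm behind the grasp point. The pads swing forward as they close: fully open they stand 13 mm farther back than shut.
Start: joints at [62.023, 17.578, 86.31, -0, 76.112, -4.211], TCP at [0.232, 0.526, 0.231] pointing down, gripper open.
Joint ranges: [-179.03, 179.03], [-60, 130.46], [8.19, 133.38], [-81.62, 261.62], [5.75, 156.47], [-153.77, 153.77]. Speed limits (degrees/s): [147.25, 147.25, 180, 180, 180, 180].

INTERFACE

Orientations are given as [roll, pitch, yaw] about the fixed x, y, z axes, in that order (R = Rz(yaw) Ry(pitch) Rx(roll)).
In Python, from rig import env gives the robot as it stands. The module is installed in compiled form; this text tells all that it offers.
- The arm moves only by the shell command python3 -m crank 'ROWS'. ROWS is JSON, a list of rows, each a list of 7 numbers: the turn, a rotation vector about the tool's x, y, z in degrees, then the shift along the tool's x, y, z in cm, then the finger opening in cm, from 0 to 8.54. A call has 1 to 8 rows; each row is the pose to reach, as a shift and turn from the pose commanded when the call began, along the tool's axes at that moment; what a row does not reach only later rows make up. A row lasts 1/10 s, in which the tool goes at most 50 mm and 8.59 degrees, less where a joint would pass 70% of its speed; a pose out of reach is approached as far as the arm can. A call with a gripper value outside its range is refused whole. The fingers move at their own pace and stop on an object; the grip force is fixed at half the most. Time passes only in rows, so rows that repeat a pose let the fingers close. It gives the time, the measured TCP pose, the force and the opening at its end, in the units of the state.
- env.get_state(): the state, without advancing time (a new reading comes with each control period).
- env.grab_frame(name): name is "scene" or "top" or "wrist"; returns the picture (420x560x3 uint8, red, green, blue); there is no depth.
- env.camera_info(name): a dict with "vertical_fov" (degrees; the focal length in pixels is half the picture's height over the tangent of half this angle, whatever the lens; pixels are square), "cx", "cy" (the principal point, pixels), "R" (3x3) and "t" (3): a world point X has camera coordinates R X + t; the wrist camera has in their place "hand_eye" (4x4, takes a point from camera to tool coordinates, whose origin is the TCP and whose axes are the flange's). Camera axes: x right, y down, z forward; pixel columns grow to the right and rows downward; lengths in m; the calibration is good to about 2 mm. The wrist camera is an equidistant fisheye: a pixel r from the principal point sees the ray r / f radians off the axis. A picture is of the moment at which its call begins: read the wrist's pose just before it. camera_info takes no time and is no camera call.
- env.close_job(): hands the job in, once; it reports no verdict.
The state is a dict: "t": time; "joints": joint angles; "qd": joint speeds; "joint_efforts": joint torques, N m; "ee_pos": TCP position; "tcp_rot": TCP orientation; "force": force on the tool from outside, world axes, zero at the start; "moment": the same for the moment, N m; "gripper_width": finger opening in m.
Only numpy, scipy, OpenCV 4.12 (cv2) and the standard library are available. Lean on these libraries where they do the work, as an engineer would, in place of code of your own. Each camera call takes 0.05 s, during which the arm holds its last target. There are 200 camera calls.

TASK

A wooden rack slat has been left to soak on the floor of the wash trough, under the two draining grids, and it is longer than the gap between them. Take hold of it through the gap, bring one end up first and draw it out slantwise, leaving the cheeses on the grids undisturbed. Finish while still holding it: keep the whole slat clear above the grids, clearly slanting and with its low end over the gap so that it drips back into the basin; do not put it down.

Things in the scene. Friction and masses are not known exactly. Their poses are not given: they have to be found in the camera images.
- trough: Stainless wash trough fixed to the bench, 94 mm high; origin at the centre of its underside, z up. Basin inside 222 mm (its x) by 562 mm (its y), floor 18 mm above the bench. A welded wire draining grid, 6 mm thick, top flush with the rim (94 mm), covers each end of the basin, its underside 70 mm above the floor; the middle is open. A drain cock sticks out 40 mm at the -y end.
- trough_gap (a point): Centre of the open gap between the two grids, level with the grid tops, 94 mm above the trough's origin; axes those of the trough. The gap is 160 mm long (80 mm either way along y) and as wide as the basin (111 mm either way along x).
- slat: Loose plain wooden slat, 320 mm long (its y), 35 mm wide (its x), 18 mm thick (z), about 0.1 kg. Origin at the centre of its underside. It lies flat on the basin floor, roughly along the trough and partly under one or both grids, with part of it always open to view in the gap.
- slat_a (a point): Centre of the slat's end face at its +y end.
- slat_b (a point): Centre of the slat's end face at its -y end.
- cheese_1: Small round cheese, 110 mm across, 46 mm high, standing loose on one grid. Origin at the centre of its underside.
- cheese_2: Small round cheese of the same size, standing loose on the other grid. Origin at the centre of its underside.
There are look-alikes about, which are no part of the job. What is shaped like the cheese_2 but pink or red is not meant.

How it is judged (in metres and radians):
On the way:
1. one end of the slat stands up through the gap, above the grids, while its other end is still below them (((z of slat_b in the frame of trough_gap above 0.02 m and z of slat_a in the frame of trough_gap below -0.02 m) or (z of slat_a in the frame of trough_gap above 0.02 m and z of slat_b in the frame of trough_gap below -0.02 m))), for 0.1 s.
At the end, for the whole second after the job is handed in: The slat is held still in the fingers, touching neither trough nor cheeses, and slants at least 15 degrees; its low end is 30 mm or more above the grid tops and, seen from above, within the gap (80 mm either way along, 110 mm across); its high end is 90 mm or more above them (((z of slat_a in the frame of trough_gap above 0.03 m and x of slat_a in the frame of trough_gap between -0.11 and 0.11 m and y of slat_a in the frame of trough_gap between -0.08 and 0.08 m and z of slat_b in the frame of trough_gap above 0.09 m and angle between slat's own y axis and vertical above 1.83 rad) or (z of slat_b in the frame of trough_gap above 0.03 m and x of slat_b in the frame of trough_gap between -0.11 and 0.11 m and y of slat_b in the frame of trough_gap between -0.08 and 0.08 m and z of slat_a in the frame of trough_gap above 0.09 m and angle between slat's own y axis and vertical below 1.31 rad)) and contact force between the fingers and slat above 1 N and contact force between slat and trough below 0.2 N and contact force between slat and cheese_1 below 0.2 N and contact force between slat and cheese_2 below 0.2 N and linear speed of slat below 0.05 m/s); the arm keeps its last pose, push and grip.
It fails at once if a cheese on the grids is shifted more than 20 mm or tipped (distance of any of cheese_1, cheese_2 from where it was at the start of the episode above 0.02 m or angle between any of cheese_1, cheese_2's own z axis and vertical above 0.35 rad).
It also fails if it takes over 45 s, if anything falls off the work surface, if the arm or the gripper's body presses on something with over 40 N, if the wrist force passes 120 N, or if a joint passes its speed limit or range.

## Working session

There is one attempt and no reset: what is moved stays moved. The work goes in short steps, Python scripts to look and compute and a shell command to move; the robot and the scene stay as the last step left them, time stands still between calls to the robot, and variables do not carry over. Pictures are saved under pics/ and viewed, about 8 in all and at most 12, crops included, and the job is handed in when it is done.

```bash
mkdir -p pics; python3 - <<'E'
from rig import env
import cv2,numpy as np
s=env.get_state();print(s)
for n in("scene","top","wrist"):
    cv2.imwrite(f"pics/{n}0.png",env.grab_frame(n)[:,:,::-1]);print(n,env.camera_info(n))
E
```

```text
{'t': 0.0, 'joints': array([ 6.20230402e+01,  1.76208628e+01,  8.63841973e+01,  1.04387425e-03,
        7.61115090e+01, -4.21010607e+00]), 'qd': array([0.03593507, 0.12200601, 0.1035415 , 0.07447223, 0.10371851,
       0.02894884]), 'joint_efforts': array([-3.36343794e-03, -4.57559681e+01, -2.51913232e+01, -6.67368549e-04,
        1.34451734e-02, -2.49891436e-06]), 'ee_pos': array([0.23140779, 0.52560761, 0.23039299]), 'tcp_rot': array([-1.79883820e+02, -9.56792791e-03,  1.56232885e+02]), 'force': array([-0.29176437, -0.1228166 ,  0.30697125]), 'moment': array([-0.00704691, -0.00625874, -0.07834713]), 'gripper_width': 0.08539493735482213}
scene {'vertical_fov': 42.411901108186214, 'cx': 274.42345302000666, 'cy': 211.51577858585003, 'R': array([[ 0.78490156,  0.61959358, -0.00577426],
       [ 0.46723396, -0.59796162, -0.65125596],
       [-0.4069668 ,  0.50847389, -0.75883617]]), 't': array([-0.37377997, -0.1135449 ,  1.37169685])}
top {'vertical_fov': 56.81520519461749, 'cx': 285.28675367274843, 'cy': 217.4942197206626, 'R': array([[-0.00244812, -0.99997199, -0.00707258],
       [-0.98782565,  0.00351838, -0.15552525],
       [ 0.15554578,  0.00660573, -0.9878066 ]]), 't': array([0.08178474, 0.41588531, 0.90908852])}
wrist {'vertical_fov': 65.70646984690485, 'cx': 281.6841401448481, 'cy': 209.09719067594693, 'hand_eye': array([[-2.85359467e-04, -9.56544384e-01, -2.91586625e-01,
         7.51952198e-02],
       [ 9.99999949e-01, -2.30407329e-04, -2.22796968e-04,
        -6.46527531e-04],
       [ 1.45931493e-04, -2.91586674e-01,  9.56544401e-01,
        -1.42927964e-01],
       [ 0.00000000e+00,  0.00000000e+00,  0.00000000e+00,
         1.00000000e+00]])}
```

View pics/top0.png

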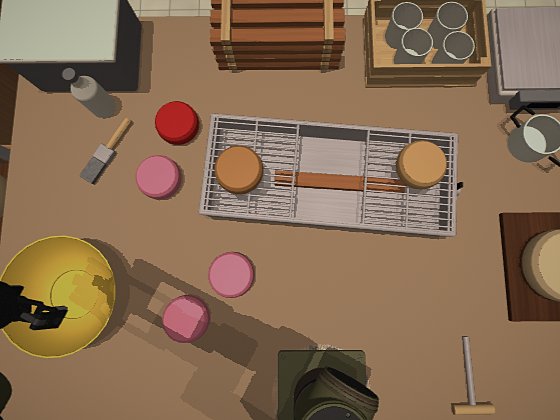

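View pics/scene0.png

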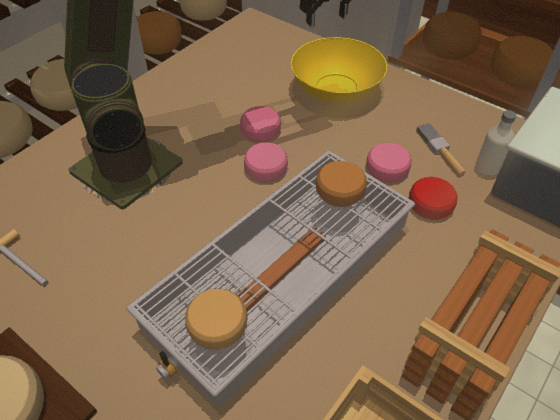

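The top view shows the trough with corners at about (211,115), (457,134), (455,236) and (201,214), and the drain cock at (460,185), so trough +y points image-left. The slat runs from (274,178) to (405,190). The cheeses are at (239,169) and (422,165). The look-alikes are the pink and red ones off the trough, at (158,177), (231,274), (186,318) and (177,122); the two brown/yellow ones on the grids are the ones meant. I'll measure all of these and make one enlarged crop.

```bash
cat > h.py <<'E'
import numpy as np,cv2
from rig import env
def ray(n,u,v,z):
    c=env.camera_info(n);f=210/np.tan(np.radians(c["vertical_fov"])/2)
    R=c["R"];o=-R.T@c["t"];d=R.T@np.array([(u-c["cx"])/f,(v-c["cy"])/f,1])
    return o+d*(z-o[2])/d[2]
def proj(n,X):
    c=env.camera_info(n);f=210/np.tan(np.radians(c["vertical_fov"])/2)
    p=c["R"]@np.array(X)+c["t"];return c["cx"]+f*p[0]/p[2],c["cy"]+f*p[1]/p[2]
E
python3 - <<'E'
from h import *
im=cv2.imread("pics/top0.png")
hsv=cv2.cvtColor(im,cv2.COLOR_BGR2HSV)
for (u,v) in [(211,115),(457,134),(455,236),(201,214)]: print("rim",ray("top",u,v,.094))
P=[ray("top",u,v,.094) for u,v in [(211,115),(457,134),(455,236),(201,214)]]
print([np.linalg.norm(P[i]-P[i-1]) for i in range(4)],"centre",np.mean(P,0))
m=((hsv[...,0]<25)&(hsv[...,1]>110)&(hsv[...,2]>60)).astype(np.uint8)
m[:112]=0;m[240:]=0;m[:,:205]=0;m[:,455:]=0
n,l,st,ce=cv2.connectedComponentsWithStats(m)
for i in range(1,n):
    if st[i,4]>20: print(st[i],ce[i])
sl=m.copy();sl[:,:268]=0;sl[:,408:]=0;sl[:165]=0;sl[205:]=0
g=sl.copy();g[:,:303]=0;g[:,362:]=0
ys,xs=np.nonzero(g)
for x in (305,320,335,350,360): q=np.nonzero(g[:,x])[0];print(x,q.min(),q.max(),ray("top",x,(q.min()+q.max())/2,.036))
ys,xs=np.nonzero(sl);print(xs.min(),xs.max())
cv2.imwrite("pics/crop1.png",cv2.resize(im[105:245,195:470],None,fx=2.9,fy=2.9,interpolation=cv2.INTER_CUBIC))
E
```

```text
rim [0.65283451 0.25545123 0.094     ]
rim [ 0.60270098 -0.32187239  0.094     ]
rim [ 0.36312823 -0.30038221  0.094     ]
rim [0.41522015 0.27171475 0.094     ]
[np.float64(0.23817028251250785), np.float64(0.5794962729014937), np.float64(0.24053467545494644), np.float64(0.5744636659006921)] centre [ 0.50847096 -0.02377215  0.094     ]
[ 367  140   80   49 2134] [417.6049672  165.91752577]
[ 214  146   49   48 1846] [238.35644637 169.39111593]
[275 171  18   5  73] [283.54794521 172.7260274 ]
[295 172  70  19 951] [329.07150368 180.56572029]
[274 176  18   7  93] [282.8172043  179.35483871]
[367 184  38   9 206] [385.26213592 188.05825243]
305 173 185 [0.51112998 0.03188091 0.036     ]
320 174 186 [ 0.50844913 -0.00488167  0.036     ]
335 175 187 [ 0.505772  -0.0415934  0.036    ]
350 176 188 [ 0.50309857 -0.07825438  0.036     ]
360 176 189 [ 0.5017374  -0.10268044  0.036     ]
274 407
```

View pics/crop1.png

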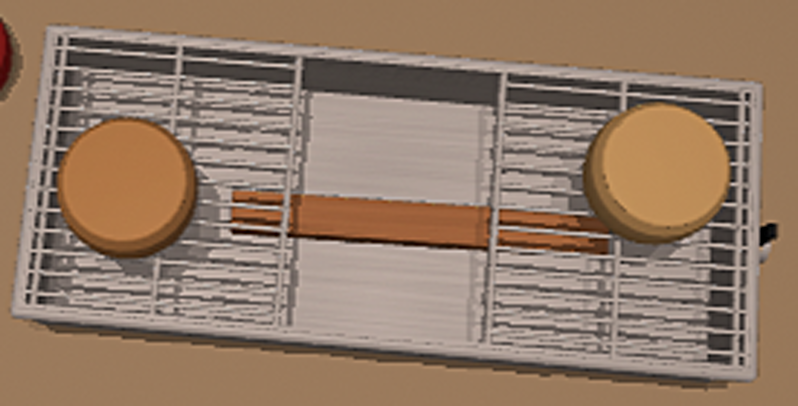

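Checks: the crop confirms the two brown/yellow cheeses on the grids, and the slat's sides cross the gap. Trough rim is about 575 x 239 mm, yaw about -5°. The slat's ends are at y≈+0.108 and -0.21 (0.318 long, matching), yaw about -4°. The gap covers y of about -0.104 to 0.056. The +y end sticks only about 52 mm under its grid, so I'll slide the slat toward -y, then bring the +y end up. First I go above the grasp point (0.509, 0.010).

```bash
cat >> h.py <<'E'
from scipy.spatial.transform import Rotation as Ro
def rel(pos,rpy):
    s=env.get_state();R=Ro.from_euler('xyz',s["tcp_rot"],degrees=True);T=Ro.from_euler('xyz',rpy,degrees=True)
    print("turn",(R.inv()*T).as_rotvec(degrees=True).round(2),"cm",(R.inv().apply(np.array(pos)-s["ee_pos"])*100).round(2),"t",s["t"],s["ee_pos"].round(4),s["tcp_rot"].round(2),s["force"].round(1),s["gripper_width"])
E
python3 -m crank '[[0,0,70.2,-46.2,-36,0,8.5],[0,0,70.2,-46.2,-36,0,8.5],[0,0,70.2,-46.2,-36,0,8.5],[0,0,70.2,-46.2,-36,0,8.5],[0,0,70.2,-46.2,-36,0,8.5],[0,0,70.2,-46.2,-36,0,8.5],[0,0,70.2,-46.2,-36,0,8.5],[0,0,70.2,-46.2,-36,0,8.5]]'
python3 -c "
from h import *
rel([.509,.01,.23],[180,0,86])"
```

```text
t: 0.95
ee_pos: [0.4218, 0.1722, 0.2313]
tcp_rot: [180.0, -0.0, 87.1]
force: [0.2, 0.8, -0.0]
gripper_width: 0.0846
turn [ 0.01 -0.01  1.14] cm [-15.76   9.51   0.13] t 0.95 [0.4218 0.1722 0.2313] [ 1.7999e+02 -1.0000e-02  8.7140e+01] [ 0.2  0.8 -0. ] 0.0846016485669085
```

```bash
python3 -m crank '[[0,0,1.1,-15.8,9.5,0,8.5],[0,0,1.1,-15.8,9.5,0,8.5],[0,0,1.1,-15.8,9.5,0,8.5],[0,0,1.1,-15.8,9.5,0,8.5],[0,0,1.1,-15.8,9.5,0,8.5],[0,0,1.1,-15.8,9.5,0,8.5]]'
python3 - <<'E'
from h import *
rel([.509,.01,.23],[180,0,86])
s=env.get_state();im=env.grab_frame("wrist")[:,:,::-1];cv2.imwrite("pics/w1.png",im)
c=env.camera_info("wrist");f=210/np.tan(np.radians(c["vertical_fov"])/2);H=c["hand_eye"]
R=Ro.from_euler('xyz',s["tcp_rot"],degrees=True).as_matrix()
def wr(u,v,z):
    a=np.array([u-c["cx"],v-c["cy"]]);r=np.hypot(*a);th=r/f
    d=np.r_[a/r*np.sin(th),np.cos(th)];d=R@(H[:3,:3]@d);o=s["ee_pos"]+R@H[:3,3]
    return o+d*(z-o[2])/d[2]
hsv=cv2.cvtColor(im,cv2.COLOR_BGR2HSV)
m=((hsv[...,0]<20)&(hsv[...,1]>110)&(hsv[...,2]>50)).astype(np.uint8)
n,l,st,ce=cv2.connectedComponentsWithStats(m)
for i in range(1,n):
    if st[i,4]>300: print(st[i],ce[i])
for v in range(20,420,40):
    q=np.nonzero(m[v])[0]
    if len(q): print(v,q.min(),q.max(),wr(q.min(),v,.036).round(4),wr(q.max(),v,.036).round(4))
E
```

```text
t: 1.55
ee_pos: [0.5092, 0.0115, 0.2308]
tcp_rot: [-179.9, -0.0, 86.3]
force: [-1.2, -0.1, -0.4]
gripper_width: 0.0851
turn [-0.08 -0.03  0.25] cm [-0.15 -0.01  0.08] t 1.55 [0.5092 0.0115 0.2308] [-1.7992e+02 -3.0000e-02  8.6250e+01] [-1.2 -0.1 -0.4] 0.08514439835186177
[ 204    0  138   56 5790] [272.59620035  22.80276339]
[  458     0   102   326 16593] [527.62454047 162.6173085 ]
[274  91  16  45 627] [281.61881978 113.04944179]
[ 268  144   33  159 4695] [283.34313099 220.72247071]
[271 308  12  38 414] [276.02415459 325.87681159]
[286 308  10  39 329] [290.64133739 326.82674772]
[541 344  19  50 388] [552.00515464 366.95876289]
[435 367  32  53 829] [449.5199035  397.19541616]
20 139 559 [0.3644 0.2086 0.036 ] [0.9011 0.2272 0.036 ]
60 445 559 [0.6975 0.143  0.036 ] [0.8916 0.1676 0.036 ]
100 37 559 [0.2082 0.1459 0.036 ] [0.8882 0.1115 0.036 ]
140 11 559 [0.1474 0.1039 0.036 ] [0.8904 0.0565 0.036 ]
180 41 559 [0.1954 0.0427 0.036 ] [8.983e-01 1.000e-04 3.600e-02]
220 76 559 [ 0.243  -0.0147  0.036 ] [ 0.9129 -0.0607  0.036 ]
260 39 559 [ 0.1496 -0.0714  0.036 ] [ 0.9358 -0.1292  0.036 ]
300 53 559 [ 0.1496 -0.1388  0.036 ] [ 0.9702 -0.211   0.036 ]
340 42 294 [ 0.0772 -0.2263  0.036 ] [ 0.5102 -0.1987  0.036 ]
380 120 552 [ 0.2201 -0.2943  0.036 ] [ 1.0704 -0.4458  0.036 ]
```

View pics/w1.png

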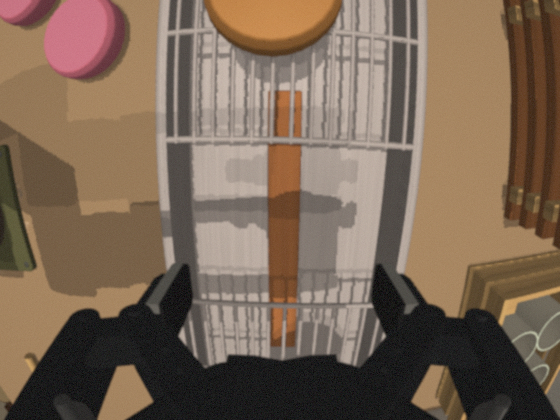

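The wrist view shows the slat centred at columns 268–302, its +y end at about (289,91), and the gap bars at rows 141 and 303. I'll cast these onto their planes.

```bash
python3 - <<'E'
from h import *
s=dict(ee_pos=np.array([.5092,.0115,.2308]),tcp_rot=[-179.92,-.03,86.25])
im=cv2.imread("pics/w1.png")
c=env.camera_info("wrist");f=210/np.tan(np.radians(c["vertical_fov"])/2);H=c["hand_eye"]
R=Ro.from_euler('xyz',s["tcp_rot"],degrees=True).as_matrix()
def wr(u,v,z):
    a=np.array([u-c["cx"],v-c["cy"]]);r=np.hypot(*a);th=r/f
    d=np.r_[a/r*np.sin(th),np.cos(th)];d=R@(H[:3,:3]@d);o=s["ee_pos"]+R@H[:3,3]
    return (o+d*(z-o[2])/d[2]).round(4)
hsv=cv2.cvtColor(im,cv2.COLOR_BGR2HSV)
m=((hsv[...,0]<20)&(hsv[...,1]>110)&(hsv[...,2]>50))
m[:,:262]=0;m[:,308:]=0
for v in (120,155,180,220,260,290,325): q=np.nonzero(m[v])[0];print(v,q.min(),q.max(),wr(q.min(),v,.036),wr(q.max()+1,v,.036))
print("end a",wr(289,91,.036),"end b?",wr(283,346,.036),"gap+",wr(285,141,.094),wr(418,149,.094),wr(170,139,.094),"gap-",wr(283,303,.094))
print("cheese1 near edge",wr(274,50,.096))
E
```

```text
120 275 300 [0.5054 0.0786 0.036 ] [0.532  0.0769 0.036 ]
155 269 300 [0.4966 0.0425 0.036 ] [0.5299 0.0403 0.036 ]
180 268 299 [0.4936 0.0159 0.036 ] [0.5274 0.0137 0.036 ]
220 269 298 [ 0.4912 -0.0288  0.036 ] [ 0.5241 -0.031   0.036 ]
260 269 297 [ 0.4873 -0.0774  0.036 ] [ 0.5206 -0.0796  0.036 ]
290 269 296 [ 0.484  -0.1178  0.036 ] [ 0.5176 -0.12    0.036 ]
325 271 295 [ 0.4821 -0.1712  0.036 ] [ 0.514  -0.1733  0.036 ]
end a [0.5216 0.1077 0.036 ] end b? [ 0.4951 -0.2084  0.036 ] gap+ [0.5141 0.0611 0.094 ] [0.635  0.0495 0.094 ] [0.4122 0.072  0.094 ] gap- [ 0.502  -0.0994  0.094 ]
cheese1 near edge [0.51   0.1402 0.096 ]
```

Both views agree: the slat is centred at x≈0.510 for y=0.01, its yaw is about -4.5°, and the gap runs -0.099 to 0.061. Now I descend and close.

```bash
python3 -m crank '[[0,0,0.8,0,0.1,5,8.5],[0,0,0.8,0,0.1,10,8.5],[0,0,0.8,0,0.1,15,8.5],[0,0,0.8,0,0.1,18,8.5],[0,0,0.8,0,0.1,20,8.5],[0,0,0.8,0,0.1,21,8.5],[0,0,0.8,0,0.1,21,6],[0,0,0.8,0,0.1,21,4.5]]'
python3 -m crank '[[0,0,0,0,0,0,2],[0,0,0,0,0,0,2],[0,0,0,0,0,0,2],[0,0,0,0,0,0,2],[0,0,0,0,0,0,2]]'
python3 -c "
from h import *
rel([.510,.01,.02],[180,0,85.5])"
```

```text
t: 2.4
ee_pos: [0.5109, 0.0127, 0.0221]
tcp_rot: [179.9, -0.0, 85.6]
force: [0.7, -0.4, 0.7]
gripper_width: 0.0586
t: 2.9
ee_pos: [0.5118, 0.012, 0.023]
tcp_rot: [179.8, -0.0, 85.6]
force: [-0.3, 1.7, 6.8]
gripper_width: 0.0332
turn [ 0.2  -0.03  0.06] cm [-0.22 -0.16  0.3 ] t 2.9 [0.5118 0.012  0.023 ] [ 1.798e+02 -3.000e-02  8.556e+01] [-0.3  1.7  6.8] 0.03322999718926735
```

Gripped at 33 mm. The slide takes the slat toward -y, slightly lifted. The tilt follows.

```bash
python3 -m crank '[[0,0,0,0,0,-0.3,2],[0,0,0,-1.5,0,-0.4,2],[0,0,0,-3.2,0,-0.4,2],[0,0,0,-4.8,0,-0.4,2],[0,0,0,-6.4,0,-0.4,2],[0,0,0,-6.4,0,-0.4,2]]'
python3 - <<'E'
from h import *
rel([.505,-.052,.027],[180,0,85.5])
cv2.imwrite("pics/w2.png",env.grab_frame("wrist")[:,:,::-1])
E
```

```text
t: 3.5
ee_pos: [0.5053, -0.0542, 0.0254]
tcp_rot: [180.0, 0.0, 85.4]
force: [0.3, 0.1, -1.1]
gripper_width: 0.0333
turn [ 0.01  0.04 -0.05] cm [ 0.21 -0.05 -0.16] t 3.5 [ 0.5053 -0.0542  0.0254] [1.7999e+02 4.0000e-02 8.5450e+01] [ 0.3  0.1 -1.1] 0.03327715638810417
```

View pics/w2.png

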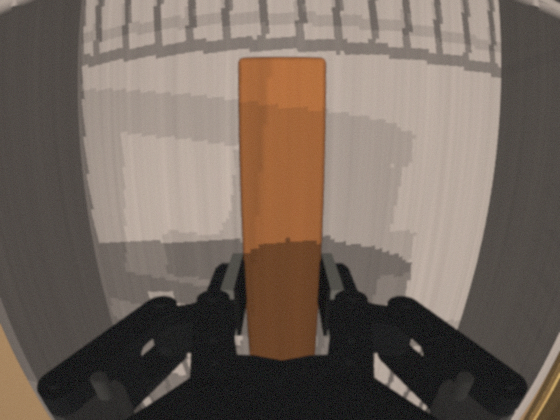

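The slat is held centred, and its +y end (row 58) is free in the gap with floor visible ahead of it. Next I tilt that end up to about 21° while drawing along.

```bash
python3 -m crank '[[0,7,0,0.1,0,-2.75,2],[0,13,0,0,0,-4.9,2],[0,14.5,0,0.8,0,-5.5,2],[0,16,0,1.6,0,-6.1,2],[0,18.5,0,3,0,-7,2],[0,21,0,4.4,0,-7.95,2],[0,21,0,4.4,0,-7.95,2],[0,21,0,4.4,0,-7.95,2]]'
python3 - <<'E'
from h import *
rel([.509,-.01,.105],[180,0,85.5])
a=env.grab_frame("scene")[90:400,120:420,::-1]
cv2.imwrite("pics/s2.png",cv2.resize(a,None,fx=1.9,fy=1.9,interpolation=cv2.INTER_CUBIC))
E
```

```text
t: 4.35
ee_pos: [0.508, -0.0071, 0.1041]
tcp_rot: [-179.9, -20.9, 85.6]
force: [-0.3, -0.6, -0.9]
gripper_width: 0.0332
turn [ -0.12 -20.92   0.15] cm [-0.23  0.12 -0.19] t 4.35 [ 0.508  -0.0071  0.1041] [-179.9   -20.92   85.64] [-0.3 -0.6 -0.9] 0.033166170260247145
```

View pics/s2.png

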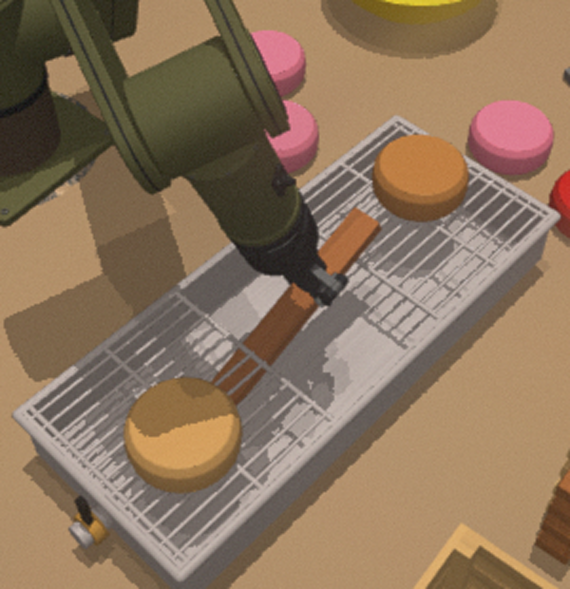

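The scene shows the +y end up through the gap, the far end still under the -y grid, both cheeses in place, and forces near zero. Now I draw it out, steepen to 35° and lift.

```bash
python3 -m crank '[[0,3.5,0,1.7,0,-0.7,2],[0,7,0,3.3,0,-1.4,2],[0,9.5,0,5.1,0,-2,2],[0,12,0,6.9,0,-2.5,2],[0,13,0,10.4,0,-3.2,2],[0,14,0,13.9,0,-3.8,2],[0,14,0,16.7,0,-7.2,2],[0,14,0,19.6,0,-10.7,2]]'
python3 -m crank '[[0,0,0,0,0,0,2],[0,0,0,0,0,0,2],[0,0,0,0,0,0,2],[0,0,0,0,0,0,2]]'
python3 - <<'E'
from h import *
rel([.52,.138,.274],[180,0,85.5])
a=env.grab_frame("scene")[60:400,120:480,::-1]
t=env.grab_frame("top")[:,:,::-1];cv2.imwrite("pics/t3.png",t)
a=cv2.resize(a,(420,397));t=cv2.resize(t[80:260,190:370],(380,397))
cv2.imwrite("pics/s3.png",np.hstack([a,t]))
E
```

```text
t: 5.2
ee_pos: [0.5186, 0.1372, 0.2743]
tcp_rot: [-179.7, -34.9, 85.4]
force: [0.7, -0.2, -0.9]
gripper_width: 0.0334
t: 5.6
ee_pos: [0.519, 0.136, 0.2731]
tcp_rot: [-179.7, -35.0, 85.4]
force: [1.5, 1.0, -0.9]
gripper_width: 0.0334
turn [-2.300e-01 -3.499e+01 -2.000e-02] cm [0.23 0.09 0.04] t 5.6 [0.519  0.136  0.2731] [-179.73  -34.99   85.39] [ 1.5  1.  -0.9] 0.03342039012206614
```

View pics/s3.png

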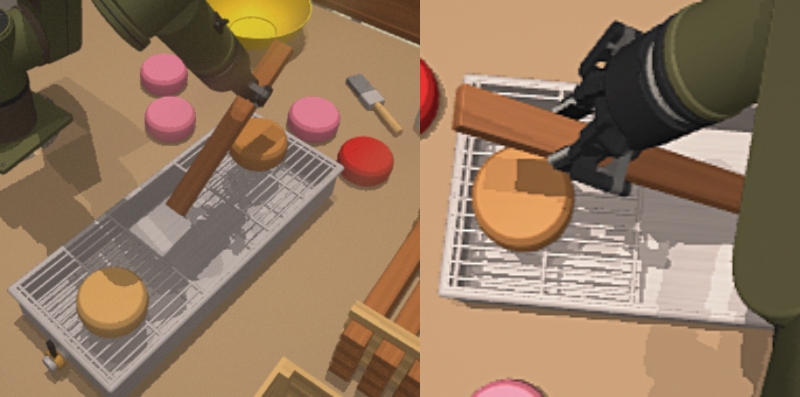

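The slat is out, above the grids and the cheeses. I'll compare its expected ends with the scene pixels, low end at about (273,242) and high end at about (367,99), and check the cheeses' shift.

```bash
python3 - <<'E'
from h import *
s=env.get_state();R=Ro.from_euler('xyz',s["tcp_rot"],degrees=True)
for n,k in(("b",-.221),("a",.098)):
    p=s["ee_pos"]+R.apply([k,0,-.004]);c=np.radians(-5.1)
    d=p-[.508,-.0215,.094];print(n,p.round(3),proj("scene",p),"gap frame",(d[0]*np.cos(c)+d[1]*np.sin(c)).round(3),(-d[0]*np.sin(c)+d[1]*np.cos(c)).round(3),d[2].round(3))
def blob(im,x0,x1):
    h=cv2.cvtColor(im,cv2.COLOR_BGR2HSV);m=((h[...,0]<25)&(h[...,1]>110)&(h[...,2]>60)).astype(np.uint8);m[:,:x0]=0;m[:,x1:]=0
    m=cv2.morphologyEx(m,cv2.MORPH_OPEN,np.ones((9,9)));n,l,st,ce=cv2.connectedComponentsWithStats(m);return [(st[i].tolist()) for i in range(1,n)if st[i,4]>500]
a=cv2.imread("pics/scene0.png")[150:];b=np.ascontiguousarray(env.grab_frame("scene")[150:,:,::-1])
print(blob(a[:200],180,250),blob(b[:200],180,250));print(blob(a[:60],315,370),blob(b[:60],315,370))
E
```

```text
b [ 0.505 -0.047  0.15 ] (np.float64(270.4858502953018), np.float64(239.20629428720238)) gap frame -0.001 -0.026 0.056
a [0.526 0.214 0.333] (np.float64(364.78531353258523), np.float64(98.05555756127124)) gap frame -0.003 0.236 0.239
[[186, 139, 60, 60, 2934]] [[186, 139, 61, 60, 2935]]
[[317, 11, 49, 45, 1833]] [[315, 0, 51, 56, 2206]]
```

```bash
python3 -c "
from rig import env
print(env.get_state()['force'],env.get_state()['gripper_width']);env.close_job()"
```

```text
[-2.80442111e-01 -4.42896141e-04 -1.28086794e+00] 0.03356692476714383
the job is handed in; nothing more can be done
```

The slat is out and held in the gripper, slanting at about 35°, and the job is handed in at just under 6 s. I gripped it through the gap and slid it about 65 mm toward -y to free the +y end. I then brought that end up to 21° while the other end stayed under its grid, and drew it out slantwise.

**Last checks:**
- **Low end:** about 56 mm above the grid tops and 26 mm off the gap centre along the trough.
- **High end:** about 239 mm above the grid tops.
- **Slat ends against the picture:** the expected ends fell within about 3 pixels of where I saw them in the scene view.
- **Grip:** the opening held steady at 33 mm, slightly under the slat's nominal 35 mm. The outside force was about 1 N, roughly the slat's own weight.
- **cheese_2:** in the scene camera its outline was unchanged to within 1 pixel.
- **cheese_1:** the automatic outline check was inconclusive because the slat merged into its mask. In the pictures the cheese looks unmoved.

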